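# Lay the carton on the scale, zero, pack the blocks and weigh

## Task

Tip the tall open-fronted carton onto its back on the scale's plate by pushing its top over while the edge of the plate stops its foot - do not lift it - and then, while it is still empty, zero the scale with the round key. Pack every short hardwood block (none is longer than 60 mm) into the carton, then press the square key to weigh and after that the bar key to print, one key at a time, each fully down for half a second. Leave the roll of tape and the long wooden strip where they are.

Things in the scene. Friction and masses are not known exactly. Their poses are not given: they have to be found in the camera images.
- scale: low weighing plate of steel, fixed to the table, 190 x 170 mm and 15 mm high. Origin on the table under the middle of the plate; x along its 190 mm, away from the edge where the carton stands; z up.
- plate_mid (a point): centre of the plate's upper face, 15 mm above the table; axes as the scale's.
- plate_edge (a point): middle of the plate's upper front edge, the one the carton's foot is stopped by, 95 mm from the middle on the -x side of the scale.
- carton: cardboard carton, about 0.3 kg, standing upright 2 to 10 mm in front of the plate's edge: 65 mm deep (x), 150 mm wide (y), 230 mm high (z), walls 4 mm, closed on all sides except its front (-x), which is open. Origin: centre of its underside; z up while it stands; +x points out of its back, towards the plate.
- carton_mid (a point): middle of the carton, 115 mm above the centre of its underside; axes as the carton's. When the carton lies on its back, its x points down and its opening up, its foot overhangs the plate's edge by some 15 mm, its floor is 19 mm and its rim 80 mm above the table. It overbalances by itself at about 16 degrees.
- indicator: grey indicator unit of the scale, fixed, 85 x 150 mm, 45 mm high, display on its far half and three white keys in a row along its y on its near half. Origin on the table under its middle; +y is the end with the round key.
- key_round_top (a point): centre of the top of the round key (26 mm across, zero), at the left end of the row, 53 mm above the table.
- key_square_top (a point): centre of the top of the square key (24 x 24 mm, weigh), the middle one.
- key_bar_top (a point): centre of the top of the bar key (18 x 40 mm, long along the row, print), at the right end.
- key_round (a joint): travel of the round key: 0 up, 0.006 m fully down; pressed from 0.004 on. Springs back; 4.5 N holds it down.
- key_square (a joint): travel of the square key, as the round key's.
- key_bar (a joint): travel of the bar key, as the round key's.
- block_a: rectangular hardwood block 30 x 60 x 30 mm (x, y, z), to be packed. Origin: centre of its underside (30 mm below its top as it stands at the start); z up, y along its 60 mm length. About 0.02 to 0.04 kg. Starts on the table at the right front, before the bundle of boards. May be absent.
- block_b: squat hardwood block 50 x 40 x 50 mm (x, y, z), to be packed. Origin: centre of its underside; z up at the start. About 0.06 kg. Starts on the table at the right front, before the bundle of boards. May be absent.
- block_c: rectangular hardwood block 30 x 60 x 30 mm (x, y, z), to be packed. Origin: centre of its underside (30 mm below its top as it stands at the start); z up, y along its 60 mm length. About 0.02 to 0.04 kg. Starts behind the bundle of boards, its 60 mm length roughly parallel to the bundle. May be absent.
- block_d: squat hardwood block 50 x 40 x 50 mm (x, y, z), to be packed. Origin: centre of its underside; z up at the start. About 0.06 kg. Starts in the wooden tool tray at the left, whose floor is 6 mm and whose walls are 38 mm above the table. May be absent.
- block_e: rectangular hardwood block 30 x 60 x 30 mm (x, y, z), to be packed. Origin: centre of its underside (30 mm below its top as it stands at the start); z up, y along its 60 mm length. About 0.02 to 0.04 kg. Starts in the wooden tool tray at the left, whose floor is 6 mm and whose walls are 38 mm above the table. May be absent.
- bundle_mid (a point): centre of the top of the long bundle of boards that lies fixed across the table: 600 mm along its y, 87 mm along its x, 98 mm high. Keep the gripper's body clear of it when reaching down beside it.
- tape_roll: roll of masking tape 96 mm across, at the back; a bystander.
- strip: long wooden strip 22 x 140 x 22 mm, behind the bundle of boards; a bystander, not to be packed.

How it is judged:
On the way, in this order (a step that is already met when the one before it is completed fails the run):
1. the carton lies on its back on the plate (angle between carton's own x axis and vertical above 2.95 rad and horizontal distance between carton_mid and plate_mid below 0.05 m and height (world z) of carton_mid between 0.038 and 0.06 m), for 0.3 s.
2. the round key is pressed with the carton lying empty on the plate (all of step 1 and value of joint key_round above 0.004 m), for 0.1 s.
3. every block lies in the carton (x of block_a in the frame of carton_mid between -0.045 and 0.04 m and y of block_a in the frame of carton_mid between -0.073 and 0.073 m and z of block_a in the frame of carton_mid between -0.113 and 0.113 m and x of block_b in the frame of carton_mid between -0.045 and 0.04 m and y of block_b in the frame of carton_mid between -0.073 and 0.073 m and z of block_b in the frame of carton_mid between -0.113 and 0.113 m and x of block_c in the frame of carton_mid between -0.045 and 0.04 m and y of block_c in the frame of carton_mid between -0.073 and 0.073 m and z of block_c in the frame of carton_mid between -0.113 and 0.113 m and x of block_d in the frame of carton_mid between -0.045 and 0.04 m and y of block_d in the frame of carton_mid between -0.073 and 0.073 m and z of block_d in the frame of carton_mid between -0.113 and 0.113 m and x of block_e in the frame of carton_mid between -0.045 and 0.04 m and y of block_e in the frame of carton_mid between -0.073 and 0.073 m and z of block_e in the frame of carton_mid between -0.113 and 0.113 m), for 0.2 s.
4. the square key is pressed with every block in the carton (all of step 3 and value of joint key_square above 0.004 m), for 0.1 s.
5. the bar key is pressed with every block in the carton (all of step 3 and value of joint key_bar above 0.004 m), for 0.1 s.
At the end, for the whole second after the job is handed in: The carton lies on its back on the plate (its middle within 50 mm of the plate's, level to about 0.19 rad), every block present is inside it, all is at rest and the three keys are up again (all of step 1 and all of step 3 and value of joint each of key_round, key_square, key_bar below 0.0012 m and linear speed of each of block_a, block_b, block_c, block_d, block_e, carton below 0.02 m/s); the robot touches nothing.
It fails at once if the carton is lifted instead of tipped (its middle more than 180 mm above the table) (height (world z) of carton_mid above 0.18 m).
It fails at once if two keys are pressed at once (value of joint each of key_round, key_square above 0.004 m or value of joint each of key_round, key_bar above 0.004 m or value of joint each of key_square, key_bar above 0.004 m).
It fails at once if the round key is pressed with a block in the carton (value of joint key_round above 0.004 m and ((x of block_a in the frame of carton_mid between -0.045 and 0.04 m and y of block_a in the frame of carton_mid between -0.073 and 0.073 m and z of block_a in the frame of carton_mid between -0.113 and 0.113 m) or (x of block_b in the frame of carton_mid between -0.045 and 0.04 m and y of block_b in the frame of carton_mid between -0.073 and 0.073 m and z of block_b in the frame of carton_mid between -0.113 and 0.113 m) or (x of block_c in the frame of carton_mid between -0.045 and 0.04 m and y of block_c in the frame of carton_mid between -0.073 and 0.073 m and z of block_c in the frame of carton_mid between -0.113 and 0.113 m) or (x of block_d in the frame of carton_mid between -0.045 and 0.04 m and y of block_d in the frame of carton_mid between -0.073 and 0.073 m and z of block_d in the frame of carton_mid between -0.113 and 0.113 m) or (x of block_e in the frame of carton_mid between -0.045 and 0.04 m and y of block_e in the frame of carton_mid between -0.073 and 0.073 m and z of block_e in the frame of carton_mid between -0.113 and 0.113 m))).
It fails at once if the square or the bar key is pressed while no block is in the carton (not ((x of block_a in the frame of carton_mid between -0.045 and 0.04 m and y of block_a in the frame of carton_mid between -0.073 and 0.073 m and z of block_a in the frame of carton_mid between -0.113 and 0.113 m) or (x of block_b in the frame of carton_mid between -0.045 and 0.04 m and y of block_b in the frame of carton_mid between -0.073 and 0.073 m and z of block_b in the frame of carton_mid between -0.113 and 0.113 m) or (x of block_c in the frame of carton_mid between -0.045 and 0.04 m and y of block_c in the frame of carton_mid between -0.073 and 0.073 m and z of block_c in the frame of carton_mid between -0.113 and 0.113 m) or (x of block_d in the frame of carton_mid between -0.045 and 0.04 m and y of block_d in the frame of carton_mid between -0.073 and 0.073 m and z of block_d in the frame of carton_mid between -0.113 and 0.113 m) or (x of block_e in the frame of carton_mid between -0.045 and 0.04 m and y of block_e in the frame of carton_mid between -0.073 and 0.073 m and z of block_e in the frame of carton_mid between -0.113 and 0.113 m)) and value of joint any of key_square, key_bar above 0.004 m).
It fails at once if the roll of tape or the strip is moved more than 40 mm (distance of any of tape_roll, strip from where it was at the start of the episode above 0.04 m).
Of block_a, block_b, block_c, block_d, block_e only 3 to 5 are there at a start; the rules pass over those that are not, and their reading is None.
At some moment in a run one of block_a, block_b may be knocked a few centimetres aside while the robot is not near it.
Once in a run the grip may slacken for a moment while it holds something.
It also fails if it takes over 210 s, if anything falls off the work surface, if the arm or the gripper's body presses on something with over 40 N, if the wrist force passes 120 N, or if a joint passes its speed limit or range.

## Robot

A 6-joint arm with a two-finger parallel gripper is mounted at the origin on a cart in front of the work surface, level with it; the furniture and walls round the work are solid. World frame = base frame: x ahead of the robot, y to its left, z up, the work surface at z = 0. Lengths are in m, angles in rad, forces in N, time in s.
With the tool pointing down it reaches from about 0.3 to 0.775 m from the base axis. Payload 14.6 kg.
Tool frame: the origin (TCP) lies midway between the tips of the shut fingers; the grasp point (between the pads) lies 19 mm behind it (grasp_offset is the distance from the TCP to the grasp point, in m); z points along the fingers, y is the line along which they close (so a half turn about z gives the same grasp; the last joint's range is limited). The gripper opens to 94 mm and grips with 3 to 60 N. Pads are 16 mm wide; open, the fingers measure 119 mm over their backs; the gripper's body (75 mm by 177 mm) begins 78 mm behind the grasp point.
Start: joints at [-1.397, 0.3, 1.521, -0, 1.321, -0.067], TCP at [0.131, -0.534, 0.205] pointing down, gripper open.
Joint ranges: [-3.03, 3.03], [-0.79, 2.21], [0.23, 2.52], [-1.04, 4.18], [0, 3.07], [-2.55, 2.55]. Speed limits (rad/s): [2.22, 2.22, 2.57, 3.14, 3.14, 3.14].

## Interface

Orientations are given as [roll, pitch, yaw] about the fixed x, y, z axes, in that order (R = Rz(yaw) Ry(pitch) Rx(roll)).
In Python, from station import * gives the robot as it stands. The module is installed in compiled form; this text tells all that it offers.
- The arm moves only by the tool send_rows, never from a script. Its argument "rows" is a list of rows, each an object of numbers: "dx", "dy", "dz": the shift along the tool's x, y, z in mm; "roll": the turn about the tool's z in degrees; "jaw": the closure, from -1 (fully open) to 1 (shut). In form: [{"dx": .., "dy": .., "dz": .., "roll": .., "jaw": ..}, ...]. A call has 1 to 12 rows; each row shifts and turns the commanded pose from where the row before left it, along the tool's axes as they then stand; what a row does not reach is not made up. A row lasts 1/12 s, in which the tool goes at most 41.7 mm and 7.16 degrees, less where a joint would pass 70% of its speed; a pose out of reach is approached as far as the arm can. A call is refused whole if a number of a shift passes 41.7 or a number of a turn 7.16, either way. A call with a gripper value outside its range is refused whole. The fingers move at their own pace and stop on an object; "force" is the grip in N (left out, the last holds). Time passes only in rows, so rows that do not move let the fingers close. It gives the time, the measured TCP pose, the force, the opening and the grip force at its end, in the units of the state.
- get_obs(): the state, without advancing time (a new reading comes with each control period).
- camera(name): name is "side" or "top" or "wrist"; returns a dict with "frame" (420x560x3 uint8, red, green, blue), "z_map" (420x560 float32, m along the optical axis (not along the pixel's ray), 0 where there is no reading), "camera_matrix" (3x3 intrinsics, pixels), "rvec" (rotation vector, rad) and "tvec" (3), from world to camera coordinates, as OpenCV has them. Camera axes: x right, y down, z forward; pixel columns grow to the right and rows downward; lengths in m; the calibration is good to about 2 mm. A picture is of the moment at which its call begins.
- hand_in(): hands the job in; it is judged then, once.
The state is a dict: "time_s": time; "qpos": joint angles; "joint_vel": joint speeds; "tau": joint torques, N m; "ee_pos": TCP position; "eef_rot": TCP orientation; "force": force on the tool from outside, world axes, zero at the start; "moment": the same for the moment, N m; "grip_width": finger opening in m; "grip_force": force on a finger pad.
Only numpy, scipy, OpenCV 4.12 (cv2) and the standard library are available. Lean on these libraries where they do the work, as an engineer would, in place of code of your own. Each camera call takes 0.05 s, during which the arm holds its last target. There are 200 camera calls.

## Working session

There is one attempt and no reset: what is moved stays moved. The work goes in short steps, Python scripts to look and compute and a tool call to move; the robot and the scene stay as the last step left them, time stands still between calls to the robot, and variables do not carry over. Pictures are saved under pics/ and viewed, at most 14 in all, crops included, and the job is handed in when it is done.

Besides the shell and the picture viewer there is one more tool, called after "Emit:" by a JSON object that holds its "method" and its "body", one argument or row to a line. send_rows: Moves the arm, as the interface text tells. Its arguments: {"type":"object","properties":{"rows":{"type":"array"},"force":{"type":"number"}},"required":["rows"]}

```bash
mkdir -p pics; cat > h.py <<'E'
from station import *
import numpy as np, cv2
def cam(n):
    c=camera(n); R=cv2.Rodrigues(np.array(c['rvec'],float))[0]; t=np.array(c['tvec'],float).reshape(3); return c,R,t,np.array(c['camera_matrix'])
def cloud(n):
    c,R,t,K=cam(n); z=c['z_map']; v,u=np.mgrid[:420,:560]
    P=np.stack([(u-K[0,2])/K[0,0]*z,(v-K[1,2])/K[1,1]*z,z],-1)
    return c['frame'],(P-t)@R, z>0
E
python3 - <<'E'
from h import *
o=get_obs(); print(o)
for n in ('top','side'):
    f,P,ok=cloud(n); cv2.imwrite(f'pics/{n}0.png',f[:,:,::-1]); np.savez(f'{n}0.npz',f=f,P=P,ok=ok)
    c,R,t,K=cam(n); print(n,-R.T@t,K[0,0],R[2])
E
```

```text
{'time_s': 0.0, 'qpos': array([-1.39658364e+00,  3.00465832e-01,  1.52159881e+00,  9.57238698e-06,
        1.32070050e+00, -6.66244909e-02]), 'joint_vel': array([-1.41780204e-03, -3.87760248e-04, -7.29298096e-04,  1.84723185e-03,
       -9.29263505e-04,  7.26036827e-05]), 'tau': array([ 1.67595554e-04, -5.31812382e+01, -3.52732265e+01,  7.07774330e-02,
        2.44353869e-02, -1.44768687e-04]), 'ee_pos': array([ 0.13112317, -0.53386255,  0.20488172]), 'eef_rot': array([-3.14042339e+00, -8.73097411e-05,  2.40834754e-01]), 'force': array([ 0.61610715,  1.0170472 , -0.3587307 ]), 'moment': array([-0.00709872,  0.03709945, -0.02760386]), 'grip_force': 0.0, 'grip_width': 0.09393410248012375}
top [0.50374487 0.06005453 1.32469423] 456.39807515811435 [ 0.04237551 -0.00996565 -0.99905205]
side [ 0.46500108 -1.10199591  0.76766049] 425.60718827029086 [ 0.06399111  0.86815896 -0.49214344]
```

View pics/top0.png

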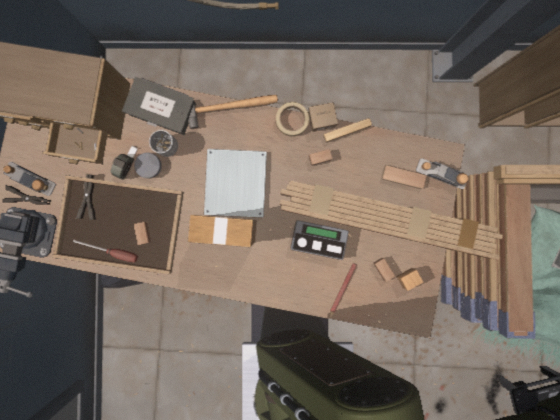

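View pics/side0.png

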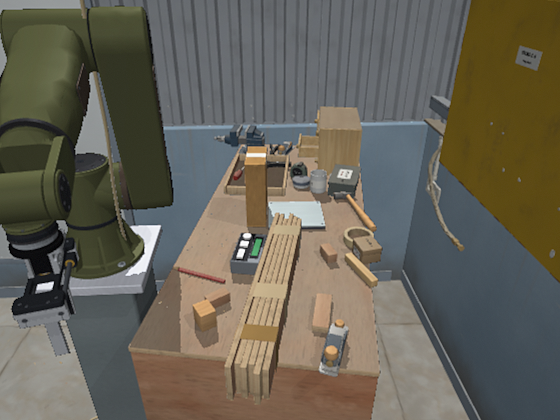

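The top view shows the carton at (221,231), the plate at (236,182) and the indicator keys at (302,242), (317,245) and (334,248). The blocks are a/b at (385,270) and (412,281), c at (320,158) and e in the tray at (141,233). Block d seems absent. The strip is at (347,130) and the tape at (292,119).

```bash
cat >> h.py <<'E'
def rect(f,P,m):
    "min-area rect in world xy of masked points: centre, sizes, angle of the long side, z median"
    p=P[m]; (c,s,a)=cv2.minAreaRect(p[:,:2].astype(np.float32)*1000)
    if s[0]<s[1]: s=s[::-1]; a+=90
    a=(a+90)%180-90
    return np.round(c,1),np.round(s,1),round(a,1),round(float(np.median(p[:,2]))*1000,1),m.sum()
def box(u0,v0,u1,v1):
    m=np.zeros((420,560),bool); m[v0:v1,u0:u1]=1; return m
E
python3 - <<'E'
from h import *
d=np.load('top0.npz'); f,P,ok=d['f'],d['P'],d['ok']; z=P[...,2]
def s(n,b,z0,z1,extra=True):
    m=box(*b)&(z>z0)&(z<z1)&ok&extra; m=cv2.erode(m.astype(np.uint8),np.ones((2,2)))>0
    k,l,st,_=cv2.connectedComponentsWithStats(m.astype(np.uint8)); i=1+np.argmax(st[1:,4]); print(n,*rect(f,P,l==i))
s('carton',(180,205,262,255),.215,.245)
s('plate',(195,140,275,217),.009,.022)
s('ind',(285,212,355,265),.038,.05)
w=(f.min(-1)>190)
for n,b in dict(r=(294,234,309,250),s=(309,234,325,252),b=(325,234,345,257)).items(): s('key'+n,b,.03,.07,w)
s('a',(370,255,399,290),.02,.06); s('b',(399,265,430,295),.02,.06)
s('c',(305,147,335,168),.02,.04); s('e',(130,218,152,247),.02,.05)
s('bundle',(270,170,505,262),.08,.11); s('strip',(320,115,376,145),.015,.03); s('x',(380,160,430,190),.01,.1)
s('tray',(50,170,190,280),.03,.045)
c,R,t,K=cam('wrist'); print(R,-R.T@t,K)
E
```

```text
carton [476.1 194.6] [147.9  62.9] 85.4 230.8 1594
plate [608.3 179.3] [187.3 167.6] -2.5 15.6 3474
ind [445.9 -61.2] [146.9  81.3] 78.8 46.0 798
keyr [441.1 -11.9] [17.7 15.7] 45.1 54.0 38
keys [431.8 -52.4] [18.1 17.7] -14.0 53.7 40
keyb [ 422.2 -100.6] [33.2 12.1] 78.9 54.1 56
a [ 361.3 -245.6] [57.4 27.6] 31.6 30.8 195
b [ 335.9 -314.6] [49.  41.3] -61.7 50.4 280
c [682.1 -65.6] [57.8 26.4] -74.4 30.8 192
e [463.8 440.3] [56.2 29.1] 14.0 35.9 222
bundle [ 506.3 -249.4] [610.9  85.4] 77.0 93.8 5720
strip [ 762.2 -144.7] [137.1  18.9] -69.9 22.7 296
x [ 625.9 -307.6] [118.1  37.5] 76.3 18.9 509
tray [493.2 536.4] [270.3 232.5] 82.1 38.2 703
[[ 0.2392514  -0.9709566  -0.00143115]
 [-0.93802051 -0.23151584  0.25791073]
 [-0.25075146 -0.06036305 -0.96616769]] [ 0.20412659 -0.5175974   0.38460836] [[368.38658957   0.         278.27376585]
 [  0.         368.38658957 207.51877975]
 [  0.           0.           1.        ]]
```

Emit:
{"method": "send_rows", "body": {
  "rows": [
    {"roll":6,"dz":-20},
    {"roll":6,"dz":-20},
    {"roll":6.4,"dz":-20},
    {}
  ]
}}

```text
invalid input at $.rows[0]: expected keys dx, dy, dz, roll, jaw
```

Emit:
{"method": "send_rows", "body": {
  "rows": [
    {"dx":0,"dy":0,"roll":6,"dz":-20,"jaw":-1},
    {"dx":0,"dy":0,"roll":6,"dz":-20,"jaw":-1},
    {"dx":0,"dy":0,"roll":6.4,"dz":-20,"jaw":-1},
    {"dx":0,"dy":0,"roll":0,"dz":0,"jaw":-1}
  ]
}}

```text
time_s: 0.58
ee_pos: [0.1313, -0.5351, 0.2692]
eef_rot: [3.136, -0.001, -0.087]
force: [-0.2, -0.7, 0.1]
grip_width: 0.0942
grip_force: 0.0
```

Emit:
{"method": "send_rows", "body": {
  "rows": [
    {"dx":26,"dy":-32,"dz":0,"roll":0,"jaw":-1},
    {"dx":26,"dy":-32,"dz":0,"roll":0,"jaw":-1},
    {"dx":26,"dy":-32,"dz":0,"roll":0,"jaw":-1},
    {"dx":26,"dy":-32,"dz":0,"roll":0,"jaw":-1},
    {"dx":26,"dy":-32,"dz":0,"roll":0,"jaw":-1},
    {"dx":26,"dy":-32,"dz":0,"roll":0,"jaw":-1},
    {"dx":26,"dy":-32,"dz":0,"roll":0,"jaw":-1},
    {"dx":26,"dy":-32,"dz":0,"roll":0,"jaw":-1},
    {"dx":-3.5,"dy":-40,"dz":0,"roll":0,"jaw":-1},
    {"dx":-3.5,"dy":-40,"dz":0,"roll":0,"jaw":-1},
    {"dx":-3.5,"dy":-40,"dz":0,"roll":0,"jaw":-1},
    {"dx":-3.5,"dy":-40,"dz":0,"roll":0,"jaw":-1}
  ]
}}

```text
time_s: 1.58
ee_pos: [0.3573, -0.1332, 0.2647]
eef_rot: [-3.141, 0.001, -0.078]
force: [0.4, -0.7, 0.4]
grip_width: 0.0938
grip_force: 0.0
```

Emit:
{"method": "send_rows", "body": {
  "rows": [
    {"dx":-3.5,"dy":-40,"dz":0,"roll":0,"jaw":-1},
    {"dx":-3.5,"dy":-40,"dz":0,"roll":0,"jaw":-1},
    {"dx":-3.5,"dy":-40,"dz":0,"roll":0,"jaw":-1},
    {"dx":-3.5,"dy":-40,"dz":0,"roll":0,"jaw":-1},
    {"dx":-3.5,"dy":-40,"dz":0,"roll":0,"jaw":-1},
    {"dx":-3.5,"dy":-40,"dz":0,"roll":0,"jaw":-1},
    {"dx":-3.5,"dy":-40,"dz":0,"roll":0,"jaw":-1},
    {"dx":0,"dy":0,"dz":0,"roll":0,"jaw":-1},
    {"dx":0,"dy":0,"dz":0,"roll":0,"jaw":-1}
  ]
}}

```text
time_s: 2.33
ee_pos: [0.3554, 0.1475, 0.2647]
eef_rot: [3.141, 0.001, -0.074]
force: [1.0, -0.2, -0.2]
grip_width: 0.094
grip_force: 0.0
```

Emit:
{"method": "send_rows", "body": {
  "rows": [
    {"dx":15,"dy":-25,"dz":20,"roll":0,"jaw":-1},
    {"dx":15,"dy":-25,"dz":20,"roll":0,"jaw":-1},
    {"dx":15,"dy":0,"dz":20,"roll":0,"jaw":-1},
    {"dx":8,"dy":0,"dz":0,"roll":0,"jaw":-1},
    {"dx":8,"dy":0,"dz":0,"roll":0,"jaw":-1},
    {"dx":8,"dy":0,"dz":0,"roll":0,"jaw":-1},
    {"dx":8,"dy":0,"dz":0,"roll":0,"jaw":-1},
    {"dx":8,"dy":0,"dz":0,"roll":0,"jaw":-1},
    {"dx":0,"dy":0,"dz":0,"roll":0,"jaw":-1}
  ]
}}

```text
time_s: 3.08
ee_pos: [0.446, 0.1886, 0.2062]
eef_rot: [-3.141, -0.001, -0.081]
force: [0.1, 0.3, 0.9]
grip_width: 0.0938
grip_force: 0.0
```

```bash
python3 - <<'E'
from h import *
f,P,ok=cloud('side'); cv2.imwrite('pics/s1.png',cv2.resize(f[100:260,180:340,::-1],None,fx=3,fy=3))
E
```

```text
(no output)
```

View pics/s1.png

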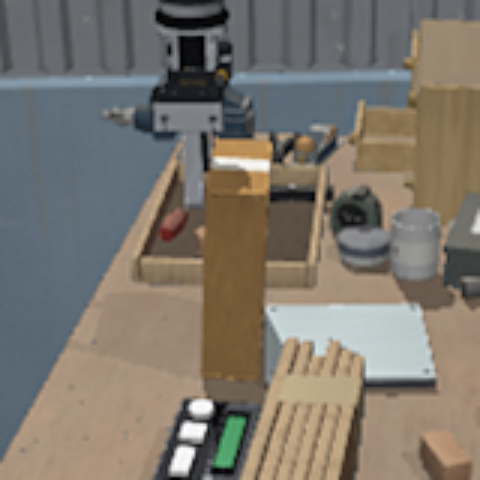

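The crop shows the fingers in contact with the carton's top front edge at about (205,165), with the carton still upright. I'll keep pushing.

Emit:
{"method": "send_rows", "body": {
  "rows": [
    {"dx":7,"dy":0,"dz":0,"roll":0,"jaw":-1},
    {"dx":7,"dy":0,"dz":0,"roll":0,"jaw":-1},
    {"dx":7,"dy":0,"dz":0,"roll":0,"jaw":-1},
    {"dx":7,"dy":0,"dz":0,"roll":0,"jaw":-1},
    {"dx":7,"dy":0,"dz":0,"roll":0,"jaw":-1},
    {"dx":7,"dy":0,"dz":0,"roll":0,"jaw":-1},
    {"dx":7,"dy":0,"dz":0,"roll":0,"jaw":-1},
    {"dx":7,"dy":0,"dz":0,"roll":0,"jaw":-1},
    {"dx":7,"dy":0,"dz":0,"roll":0,"jaw":-1},
    {"dx":0,"dy":0,"dz":0,"roll":0,"jaw":-1}
  ]
}}

```text
time_s: 3.97
ee_pos: [0.5085, 0.1838, 0.2052]
eef_rot: [3.142, 0.0, -0.081]
force: [-0.1, -0.4, 0.6]
grip_width: 0.0937
grip_force: 0.0
```

Emit:
{"method": "send_rows", "body": {
  "rows": [
    {"dx":5,"dy":0,"dz":0,"roll":0,"jaw":-1},
    {"dx":5,"dy":0,"dz":0,"roll":0,"jaw":-1},
    {"dx":0,"dy":0,"dz":0,"roll":0,"jaw":-1},
    {"dx":0,"dy":0,"dz":0,"roll":0,"jaw":-1},
    {"dx":0,"dy":0,"dz":0,"roll":0,"jaw":-1},
    {"dx":0,"dy":0,"dz":0,"roll":0,"jaw":-1}
  ]
}}

```text
time_s: 4.47
ee_pos: [0.5173, 0.1832, 0.2055]
eef_rot: [-3.142, -0.0, -0.08]
force: [-0.4, -1.1, 0.5]
grip_width: 0.094
grip_force: 0.0
```

```bash
python3 - <<'E'
from h import *
f,P,ok=cloud('side'); cv2.imwrite('pics/s2.png',cv2.resize(f[100:260,180:340,::-1],None,fx=3,fy=3))
E
```

```text
(no output)
```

View pics/s2.png

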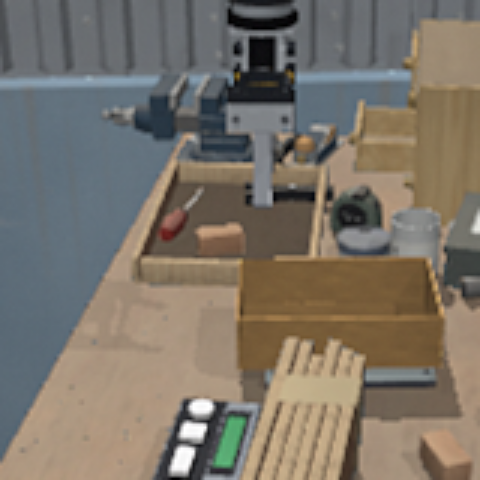

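The carton lies on its back on the plate. Next is the round key.

Emit:
{"method": "send_rows", "body": {
  "rows": [
    {"dx":-10,"dy":33.3,"dz":5,"roll":0,"jaw":1},
    {"dx":-10,"dy":33.3,"dz":5,"roll":0,"jaw":1},
    {"dx":-10,"dy":33.3,"dz":5,"roll":0,"jaw":1},
    {"dx":-10,"dy":33.3,"dz":5,"roll":0,"jaw":1},
    {"dx":-10,"dy":33.3,"dz":10,"roll":0,"jaw":1},
    {"dx":-10,"dy":33.3,"dz":10,"roll":0,"jaw":1},
    {"dx":0,"dy":0,"dz":30,"roll":0,"jaw":1},
    {"dx":0,"dy":0,"dz":30,"roll":0,"jaw":1},
    {"dx":0,"dy":0,"dz":0,"roll":0,"jaw":1},
    {"dx":0,"dy":0,"dz":0,"roll":0,"jaw":1}
  ]
}}

```text
time_s: 5.35
ee_pos: [0.4412, -0.0111, 0.1054]
eef_rot: [-3.142, 0.002, -0.08]
force: [0.8, 0.2, -0.1]
grip_width: 0.0308
grip_force: 0.0
```

```bash
python3 - <<'E'
from h import *
f,P,ok=cloud('wrist'); cv2.imwrite('pics/w1.png',f[:,:,::-1])
f,P,ok=cloud('top'); z=P[...,2]
x,y=P[...,0],P[...,1]
m=ok&(z>.06)&(z<.095)&(x>.45)&(x<.78)&(y>.07)&(y<.29); print(rect(f,P,m))
E
```

```text
(array([598.5, 189.4]), array([230.5, 150.5]), -2.4, 79.5, np.int64(580))
```

View pics/w1.png

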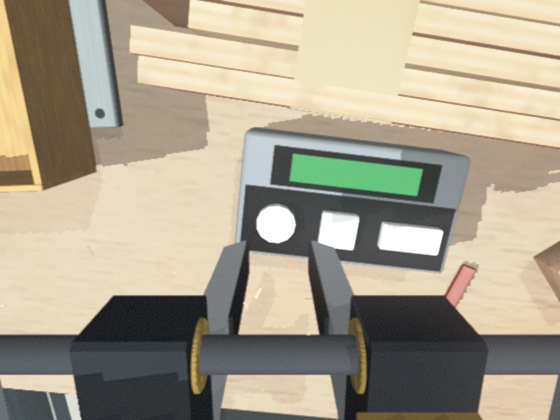

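The wrist view shows the fingers centred over the round key at (276,222).

Emit:
{"method": "send_rows", "body": {
  "rows": [
    {"dx":0,"dy":0,"dz":15,"roll":0,"jaw":1},
    {"dx":0,"dy":0,"dz":15,"roll":0,"jaw":1},
    {"dx":0,"dy":0,"dz":10,"roll":0,"jaw":1},
    {"dx":0,"dy":0,"dz":8,"roll":0,"jaw":1},
    {"dx":0,"dy":0,"dz":5,"roll":0,"jaw":1},
    {"dx":0,"dy":0,"dz":4,"roll":0,"jaw":1},
    {"dx":0,"dy":0,"dz":1,"roll":0,"jaw":1},
    {"dx":0,"dy":0,"dz":0,"roll":0,"jaw":1},
    {"dx":0,"dy":0,"dz":0,"roll":0,"jaw":1}
  ]
}}

```text
time_s: 6.2
ee_pos: [0.442, -0.011, 0.048]
eef_rot: [-3.141, -0.001, -0.08]
force: [-1.0, 2.0, 4.3]
grip_width: 0.0006
grip_force: 2.1
```

Emit:
{"method": "send_rows", "body": {
  "rows": [
    {"dx":0,"dy":0,"dz":1,"roll":0,"jaw":1},
    {"dx":0,"dy":0,"dz":0.5,"roll":0,"jaw":1},
    {"dx":0,"dy":0,"dz":0,"roll":0,"jaw":1},
    {"dx":0,"dy":0,"dz":0,"roll":0,"jaw":1},
    {"dx":0,"dy":0,"dz":0,"roll":0,"jaw":1},
    {"dx":0,"dy":0,"dz":0,"roll":0,"jaw":1},
    {"dx":0,"dy":0,"dz":0,"roll":0,"jaw":1},
    {"dx":0,"dy":0,"dz":0,"roll":0,"jaw":1}
  ]
}}

```text
time_s: 6.87
ee_pos: [0.4421, -0.0111, 0.0475]
eef_rot: [-3.141, -0.001, -0.08]
force: [-8.3, 3.3, 24.1]
grip_width: 0.0004
grip_force: 12.1
```

Emit:
{"method": "send_rows", "body": {
  "rows": [
    {"dx":0,"dy":0,"dz":-20,"roll":0,"jaw":1},
    {"dx":0,"dy":0,"dz":-35,"roll":-6.2,"jaw":-0.2},
    {"dx":0,"dy":0,"dz":-35,"roll":-6.2,"jaw":-0.2},
    {"dx":0,"dy":0,"dz":-35,"roll":-6.2,"jaw":-0.2},
    {"dx":12,"dy":-39,"dz":0,"roll":0,"jaw":-0.2},
    {"dx":12,"dy":-39,"dz":0,"roll":0,"jaw":-0.2},
    {"dx":12,"dy":-39,"dz":0,"roll":0,"jaw":-0.2},
    {"dx":12,"dy":-39,"dz":0,"roll":0,"jaw":-0.2},
    {"dx":12,"dy":-39,"dz":0,"roll":0,"jaw":-0.2},
    {"dx":12,"dy":-39,"dz":0,"roll":0,"jaw":-0.2},
    {"dx":12,"dy":-39,"dz":0,"roll":0,"jaw":-0.2},
    {"dx":12,"dy":-39,"dz":0,"roll":0,"jaw":-0.2}
  ]
}}

```text
time_s: 7.87
ee_pos: [0.4591, 0.3169, 0.1712]
eef_rot: [3.142, -0.001, 0.244]
force: [1.1, -0.4, 0.1]
grip_width: 0.0564
grip_force: 0.0
```

Emit:
{"method": "send_rows", "body": {
  "rows": [
    {"dx":12,"dy":-39,"dz":0,"roll":0,"jaw":-0.2},
    {"dx":12,"dy":-39,"dz":0,"roll":0,"jaw":-0.2},
    {"dx":12,"dy":-39,"dz":20,"roll":0,"jaw":-0.2},
    {"dx":0,"dy":0,"dz":30,"roll":0,"jaw":-0.2},
    {"dx":0,"dy":0,"dz":0,"roll":0,"jaw":-0.2},
    {"dx":0,"dy":0,"dz":0,"roll":0,"jaw":-0.2},
    {"dx":0,"dy":0,"dz":0,"roll":0,"jaw":-0.2}
  ]
}}

```text
time_s: 8.45
ee_pos: [0.4664, 0.4331, 0.1243]
eef_rot: [-3.141, -0.001, 0.243]
force: [-0.3, -0.3, 0.0]
grip_width: 0.0563
grip_force: 0.0
```

```bash
python3 - <<'E'
from h import *
f,P,ok=cloud('wrist'); cv2.imwrite('pics/w2.png',f[:,:,::-1])
z=P[...,2]; m=ok&(z>.028)&(z<.044)&(abs(P[...,0]-.464)<.07)&(abs(P[...,1]-.44)<.06)
k,l,st,_=cv2.connectedComponentsWithStats(m.astype(np.uint8)); i=1+np.argmax(st[1:,4]); print(rect(f,P,l==i), st[i]); print(get_obs()['qpos'])
E
```

```text
(array([467.6, 441.2]), array([60.1, 30. ]), 12.3, 36.2, np.int64(3097)) [ 247  167   41   79 3097]
[ 6.90727151e-01  5.60442112e-01  1.34355361e+00 -1.18097987e-04
  1.23503462e+00  2.01841401e+00]
```

View pics/w2.png

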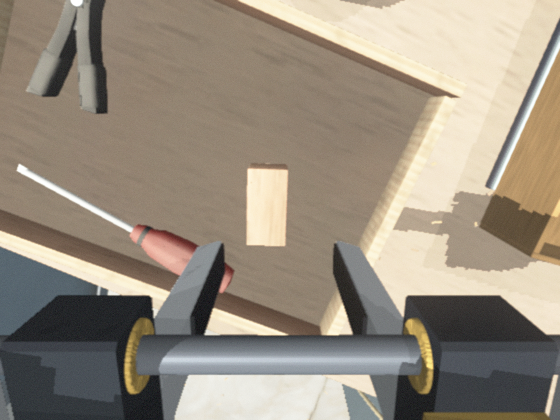

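The wrist view shows block_e at (267,205), clear of the screwdriver and the tray walls. I'll make a small sideways correction and go down.

Emit:
{"method": "send_rows", "body": {
  "rows": [
    {"dx":2,"dy":-7.5,"dz":20,"roll":1.5,"jaw":-0.2},
    {"dx":0,"dy":0,"dz":30,"roll":0,"jaw":-0.2},
    {"dx":0,"dy":0,"dz":30,"roll":0,"jaw":-0.2},
    {"dx":0,"dy":0,"dz":20,"roll":0,"jaw":-0.2},
    {"dx":0,"dy":0,"dz":13,"roll":0,"jaw":-0.2},
    {"dx":0,"dy":0,"dz":0,"roll":0,"jaw":-0.2},
    {"dx":0,"dy":0,"dz":0,"roll":0,"jaw":1},
    {"dx":0,"dy":0,"dz":0,"roll":0,"jaw":1},
    {"dx":0,"dy":0,"dz":0,"roll":0,"jaw":1},
    {"dx":0,"dy":0,"dz":0,"roll":0,"jaw":1},
    {"dx":0,"dy":0,"dz":0,"roll":0,"jaw":1},
    {"dx":0,"dy":0,"dz":0,"roll":0,"jaw":1}
  ],
  "force": 30
}}

```text
time_s: 9.5
ee_pos: [0.4663, 0.4417, 0.0108]
eef_rot: [-3.141, -0.001, 0.218]
force: [-0.5, -1.6, 6.8]
grip_width: 0.0296
grip_force: 30.0
```

Emit:
{"method": "send_rows", "body": {
  "rows": [
    {"dx":0,"dy":0,"dz":-20,"roll":0,"jaw":1},
    {"dx":0,"dy":0,"dz":-40,"roll":5,"jaw":1},
    {"dx":0,"dy":0,"dz":-40,"roll":5,"jaw":1},
    {"dx":0,"dy":0,"dz":-40,"roll":5,"jaw":1},
    {"dx":24,"dy":27,"dz":0,"roll":0,"jaw":1},
    {"dx":24,"dy":27,"dz":0,"roll":0,"jaw":1},
    {"dx":24,"dy":27,"dz":0,"roll":0,"jaw":1},
    {"dx":24,"dy":27,"dz":0,"roll":0,"jaw":1},
    {"dx":24,"dy":27,"dz":0,"roll":0,"jaw":1},
    {"dx":24,"dy":27,"dz":0,"roll":0,"jaw":1},
    {"dx":24,"dy":27,"dz":0,"roll":0,"jaw":1},
    {"dx":24,"dy":27,"dz":0,"roll":0,"jaw":1}
  ]
}}

```text
time_s: 10.5
ee_pos: [0.6492, 0.2157, 0.15]
eef_rot: [-3.141, -0.0, -0.044]
force: [0.2, 0.8, 0.0]
grip_width: 0.0298
grip_force: 30.0
```

Emit:
{"method": "send_rows", "body": {
  "rows": [
    {"dx":0,"dy":0,"dz":20,"roll":0,"jaw":1},
    {"dx":0,"dy":0,"dz":0,"roll":0,"jaw":1},
    {"dx":0,"dy":0,"dz":0,"roll":0,"jaw":1},
    {"dx":0,"dy":0,"dz":0,"roll":0,"jaw":1}
  ]
}}

```text
time_s: 10.83
ee_pos: [0.6479, 0.2182, 0.1304]
eef_rot: [-3.141, -0.0, -0.043]
force: [0.6, 1.1, -0.1]
grip_width: 0.0296
grip_force: 30.0
```

Lower it to TCP z≈0.026 and release. Then lift out.

Emit:
{"method": "send_rows", "body": {
  "rows": [
    {"dx":0,"dy":0,"dz":35,"roll":0,"jaw":1},
    {"dx":0,"dy":0,"dz":35,"roll":0,"jaw":1},
    {"dx":0,"dy":0,"dz":20,"roll":0,"jaw":1},
    {"dx":0,"dy":0,"dz":12,"roll":0,"jaw":1},
    {"dx":0,"dy":0,"dz":2,"roll":0,"jaw":1},
    {"dx":0,"dy":0,"dz":0,"roll":0,"jaw":1},
    {"dx":0,"dy":0,"dz":0,"roll":0,"jaw":0.15},
    {"dx":0,"dy":0,"dz":0,"roll":0,"jaw":0.15},
    {"dx":0,"dy":0,"dz":0,"roll":0,"jaw":0.15}
  ]
}}

```text
time_s: 11.58
ee_pos: [0.6489, 0.2175, 0.0272]
eef_rot: [-3.141, -0.002, -0.044]
force: [0.1, 0.5, -0.0]
grip_width: 0.0393
grip_force: 0.0
```

Emit:
{"method": "send_rows", "body": {
  "rows": [
    {"dx":0,"dy":0,"dz":-20,"roll":0,"jaw":0.15},
    {"dx":0,"dy":0,"dz":-40,"roll":0,"jaw":0.15},
    {"dx":0,"dy":0,"dz":-40,"roll":0,"jaw":0.15},
    {"dx":0,"dy":0,"dz":-40,"roll":0,"jaw":-0.5},
    {"dx":0,"dy":0,"dz":-20,"roll":0,"jaw":-0.5},
    {"dx":0,"dy":0,"dz":0,"roll":0,"jaw":-0.7},
    {"dx":0,"dy":0,"dz":0,"roll":0,"jaw":-0.7}
  ]
}}

```text
time_s: 12.17
ee_pos: [0.6486, 0.2173, 0.1872]
eef_rot: [-3.141, -0.003, -0.044]
force: [0.1, 0.2, -0.3]
grip_width: 0.0632
grip_force: 0.0
```

```bash
python3 - <<'E'
from h import *
f,P,ok=cloud('wrist'); cv2.imwrite('pics/w3.png',f[:,:,::-1])
f,P,ok=cloud('top'); z=P[...,2];x,y=P[...,0],P[...,1]
def s(n,m):
    k,l,st,_=cv2.connectedComponentsWithStats((m&ok).astype(np.uint8)); i=1+np.argmax(st[1:,4]); print(n,*rect(f,P,l==i))
s('c',(abs(x-.682)<.06)&(abs(y+.066)<.05)&(z>.02)&(z<.04))
s('a',(abs(x-.361)<.09)&(abs(y+.246)<.09)&(z>.022)&(z<.04))
s('b',(abs(x-.336)<.09)&(abs(y+.315)<.09)&(z>.04)&(z<.06))
E
```

```text
c [683.5 -64.4] [59.6 30.4] -75.6 30.4 228
a [ 361.9 -245.1] [61. 30.] 31.0 30.5 237
b [ 336.3 -315.7] [51.2 40.8] -60.8 50.3 279
```

View pics/w3.png

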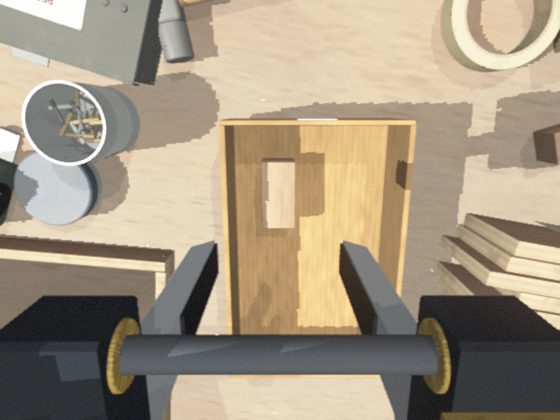

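Block_e lies in the carton at (278,192). Next is block_c, gripped along its length so that the body keeps clear of the bundle.

Emit:
{"method": "send_rows", "body": {
  "rows": [
    {"dx":0,"dy":0,"dz":0,"roll":-5.6,"jaw":-1},
    {"dx":0,"dy":0,"dz":0,"roll":-5.6,"jaw":-1},
    {"dx":0,"dy":0,"dz":0,"roll":-5.6,"jaw":-1},
    {"dx":-5.3,"dy":40.3,"dz":0,"roll":0,"jaw":-1},
    {"dx":-5.3,"dy":40.3,"dz":0,"roll":0,"jaw":-1},
    {"dx":-5.3,"dy":40.3,"dz":0,"roll":0,"jaw":-1},
    {"dx":-5.3,"dy":40.3,"dz":0,"roll":0,"jaw":-1},
    {"dx":-5.3,"dy":40.3,"dz":0,"roll":0,"jaw":-1},
    {"dx":-5.3,"dy":40.3,"dz":20,"roll":0,"jaw":-1},
    {"dx":-5.3,"dy":40.3,"dz":30,"roll":0,"jaw":-1},
    {"dx":0,"dy":0,"dz":0,"roll":0,"jaw":-1},
    {"dx":0,"dy":0,"dz":0,"roll":0,"jaw":-1}
  ]
}}

```text
time_s: 13.27
ee_pos: [0.6796, -0.0565, 0.1392]
eef_rot: [-3.14, 0.005, 0.247]
force: [0.3, 0.6, 1.1]
grip_width: 0.0939
grip_force: 0.0
```

```bash
cat >> h.py <<'E'
def near(n,x0,y0,z0,z1,r=.06):
    f,P,ok=cloud(n); z=P[...,2]; m=ok&(z>z0)&(z<z1)&(abs(P[...,0]-x0)<r)&(abs(P[...,1]-y0)<r)
    k,l,st,_=cv2.connectedComponentsWithStats(m.astype(np.uint8))
    if k<2: print('none'); return
    i=1+np.argmax(st[1:,4]); print(*rect(f,P,l==i))
E
python3 - <<'E'
from h import *
near('wrist',.683,-.065,.022,.038); o=get_obs(); print(o['ee_pos'],o['qpos'],o['eef_rot'])
E
```

```text
[686.2 -65.8] [59.7 30.4] -74.4 30.2 2787
[ 0.68020699 -0.05506261  0.14094541] [-1.34506095e-01  6.52192019e-01  1.16014879e+00  1.94279285e-04
  1.33197935e+00  1.18767505e+00] [-3.14039810e+00  2.45925375e-03  2.48570440e-01]
```

Emit:
{"method": "send_rows", "body": {
  "rows": [
    {"dx":2.5,"dy":11,"dz":20,"roll":-1,"jaw":-1},
    {"dx":0,"dy":0,"dz":30,"roll":0,"jaw":-1},
    {"dx":0,"dy":0,"dz":30,"roll":0,"jaw":-1},
    {"dx":0,"dy":0,"dz":30,"roll":0,"jaw":-1},
    {"dx":0,"dy":0,"dz":15,"roll":0,"jaw":-1},
    {"dx":0,"dy":0,"dz":8,"roll":0,"jaw":-1},
    {"dx":0,"dy":0,"dz":0,"roll":0,"jaw":-1},
    {"dx":0,"dy":0,"dz":0,"roll":0,"jaw":1},
    {"dx":0,"dy":0,"dz":0,"roll":0,"jaw":1},
    {"dx":0,"dy":0,"dz":0,"roll":0,"jaw":1},
    {"dx":0,"dy":0,"dz":0,"roll":0,"jaw":1},
    {"dx":0,"dy":0,"dz":0,"roll":0,"jaw":1}
  ],
  "force": 30
}}

```text
time_s: 14.32
ee_pos: [0.6862, -0.0651, 0.0103]
eef_rot: [3.141, -0.001, 0.267]
force: [0.2, -0.7, 0.7]
grip_width: 0.0645
grip_force: 0.0
```

Emit:
{"method": "send_rows", "body": {
  "rows": [
    {"dx":0,"dy":0,"dz":4.5,"roll":0,"jaw":-0.4},
    {"dx":0,"dy":0,"dz":0,"roll":0,"jaw":-0.4},
    {"dx":0,"dy":0,"dz":0,"roll":0,"jaw":1},
    {"dx":0,"dy":0,"dz":0,"roll":0,"jaw":1},
    {"dx":0,"dy":0,"dz":0,"roll":0,"jaw":1},
    {"dx":0,"dy":0,"dz":0,"roll":0,"jaw":1}
  ]
}}

```text
time_s: 14.82
ee_pos: [0.6859, -0.065, 0.005]
eef_rot: [-3.142, -0.0, 0.267]
force: [0.1, -0.2, 0.3]
grip_width: 0.0599
grip_force: 30.0
```

Emit:
{"method": "send_rows", "body": {
  "rows": [
    {"dx":0,"dy":0,"dz":-20,"roll":0,"jaw":1},
    {"dx":0,"dy":0,"dz":-40,"roll":0,"jaw":1},
    {"dx":0,"dy":0,"dz":-40,"roll":0,"jaw":1},
    {"dx":0,"dy":0,"dz":-40,"roll":0,"jaw":1},
    {"dx":0,"dy":0,"dz":-20,"roll":0,"jaw":1},
    {"dx":3.7,"dy":-37.5,"dz":0,"roll":0,"jaw":1},
    {"dx":3.7,"dy":-37.5,"dz":0,"roll":0,"jaw":1},
    {"dx":3.7,"dy":-37.5,"dz":0,"roll":0,"jaw":1},
    {"dx":3.7,"dy":-37.5,"dz":0,"roll":0,"jaw":1},
    {"dx":3.7,"dy":-37.5,"dz":0,"roll":0,"jaw":1},
    {"dx":3.7,"dy":-37.5,"dz":0,"roll":0,"jaw":1}
  ]
}}

```text
time_s: 15.73
ee_pos: [0.6474, 0.1595, 0.1652]
eef_rot: [3.142, -0.0, 0.267]
force: [0.0, -0.4, -0.4]
grip_width: 0.0598
grip_force: 30.0
```

Emit:
{"method": "send_rows", "body": {
  "rows": [
    {"dx":0,"dy":0,"dz":0,"roll":-6.6,"jaw":1},
    {"dx":0,"dy":0,"dz":0,"roll":-6.6,"jaw":1},
    {"dx":0,"dy":0,"dz":0,"roll":-6.6,"jaw":1},
    {"dx":0,"dy":0,"dz":0,"roll":-6.6,"jaw":1},
    {"dx":0,"dy":0,"dz":0,"roll":-6.6,"jaw":1},
    {"dx":0,"dy":0,"dz":0,"roll":-6.6,"jaw":1},
    {"dx":0,"dy":0,"dz":0,"roll":-6.6,"jaw":1},
    {"dx":0,"dy":0,"dz":0,"roll":-6.6,"jaw":1},
    {"dx":0,"dy":0,"dz":0,"roll":-6.6,"jaw":1},
    {"dx":0,"dy":0,"dz":0,"roll":-6.6,"jaw":1},
    {"dx":0,"dy":0,"dz":0,"roll":-6.3,"jaw":1},
    {"dx":0,"dy":0,"dz":0,"roll":0,"jaw":1}
  ]
}}

```text
time_s: 16.73
ee_pos: [0.6479, 0.1579, 0.165]
eef_rot: [3.142, -0.0, 1.534]
force: [-0.4, -0.3, -0.7]
grip_width: 0.0599
grip_force: 30.0
```

Emit:
{"method": "send_rows", "body": {
  "rows": [
    {"dx":0,"dy":0,"dz":35,"roll":0,"jaw":1},
    {"dx":0,"dy":0,"dz":35,"roll":0,"jaw":1},
    {"dx":0,"dy":0,"dz":35,"roll":0,"jaw":1},
    {"dx":0,"dy":0,"dz":20,"roll":0,"jaw":1},
    {"dx":0,"dy":0,"dz":12,"roll":0,"jaw":1},
    {"dx":0,"dy":0,"dz":2,"roll":0,"jaw":1},
    {"dx":0,"dy":0,"dz":0,"roll":0,"jaw":1},
    {"dx":0,"dy":0,"dz":0,"roll":0,"jaw":-0.53},
    {"dx":0,"dy":0,"dz":0,"roll":0,"jaw":-0.53},
    {"dx":0,"dy":0,"dz":0,"roll":0,"jaw":-0.53}
  ]
}}

```text
time_s: 17.57
ee_pos: [0.6486, 0.158, 0.0274]
eef_rot: [3.14, -0.0, 1.528]
force: [-0.2, -0.5, -0.0]
grip_width: 0.0712
grip_force: 0.0
```

Emit:
{"method": "send_rows", "body": {
  "rows": [
    {"dx":0,"dy":0,"dz":-20,"roll":0,"jaw":-0.53},
    {"dx":0,"dy":0,"dz":-40,"roll":0,"jaw":-0.53},
    {"dx":0,"dy":0,"dz":-40,"roll":0,"jaw":-0.53},
    {"dx":0,"dy":0,"dz":-40,"roll":0,"jaw":-0.4},
    {"dx":0,"dy":0,"dz":-20,"roll":0,"jaw":-0.4},
    {"dx":0,"dy":0,"dz":0,"roll":0,"jaw":-0.4}
  ]
}}

```text
time_s: 18.07
ee_pos: [0.6497, 0.1582, 0.193]
eef_rot: [3.132, -0.002, 1.529]
force: [-0.1, 0.2, -0.0]
grip_width: 0.0659
grip_force: 0.0
```

```bash
python3 - <<'E'
from h import *
near('top',.361,-.245,.022,.04,.09);near('top',.336,-.315,.041,.06,.09)
E
```

```text
[ 361.6 -258.4] [83.4 61.9] 89.6 30.7 275
[ 364.4 -287.4] [50.8 41.2] -60.1 50.4 278
```

Emit:
{"method": "send_rows", "body": {
  "rows": [
    {"dx":-35.2,"dy":-20.5,"dz":0,"roll":0,"jaw":-0.5},
    {"dx":-35.2,"dy":-20.5,"dz":0,"roll":0,"jaw":-0.5},
    {"dx":-35.2,"dy":-20.5,"dz":0,"roll":0,"jaw":-0.5},
    {"dx":-35.2,"dy":-20.5,"dz":0,"roll":0,"jaw":-0.5},
    {"dx":-35.2,"dy":-20.5,"dz":0,"roll":0,"jaw":-0.5},
    {"dx":-35.2,"dy":-20.5,"dz":0,"roll":0,"jaw":-0.5},
    {"dx":-35.2,"dy":-20.5,"dz":0,"roll":0,"jaw":-0.5},
    {"dx":-35.2,"dy":-20.5,"dz":0,"roll":0,"jaw":-0.5},
    {"dx":-35.2,"dy":-20.5,"dz":0,"roll":0,"jaw":-0.5},
    {"dx":-35.2,"dy":-20.5,"dz":0,"roll":0,"jaw":-0.5},
    {"dx":-35.2,"dy":-20.5,"dz":0,"roll":0,"jaw":-0.5},
    {"dx":-35.2,"dy":-20.5,"dz":0,"roll":0,"jaw":-0.5}
  ]
}}

```text
time_s: 19.17
ee_pos: [0.3825, -0.2548, 0.1848]
eef_rot: [-3.14, -0.001, 1.529]
force: [-0.1, 0.5, 0.9]
grip_width: 0.0703
grip_force: 0.0
```

Emit:
{"method": "send_rows", "body": {
  "rows": [
    {"dx":-35.2,"dy":-20.5,"dz":0,"roll":0,"jaw":-0.5},
    {"dx":0,"dy":0,"dz":0,"roll":-6.5,"jaw":-0.5},
    {"dx":0,"dy":0,"dz":0,"roll":-6.5,"jaw":-0.5},
    {"dx":0,"dy":0,"dz":0,"roll":-6.5,"jaw":-0.5},
    {"dx":0,"dy":0,"dz":0,"roll":-6.5,"jaw":-0.5},
    {"dx":0,"dy":0,"dz":0,"roll":-6.5,"jaw":-0.5},
    {"dx":0,"dy":0,"dz":0,"roll":0,"jaw":-0.5},
    {"dx":0,"dy":0,"dz":0,"roll":0,"jaw":-0.5}
  ]
}}

```text
time_s: 19.83
ee_pos: [0.3621, -0.2878, 0.185]
eef_rot: [-3.141, -0.002, 2.092]
force: [0.3, 0.1, 0.1]
grip_width: 0.0703
grip_force: 0.0
```

```bash
python3 - <<'E'
from h import *
near('wrist',.364,-.287,.041,.06,.07);near('wrist',.362,-.245,.027,.034,.07)
o=get_obs(); print(o['ee_pos'],o['qpos'],o['eef_rot'])
c=camera('wrist'); cv2.imwrite('pics/w4.png',c['frame'][:,:,::-1])
E
```

```text
[ 365.9 -288.4] [50.  39.6] -60.6 50.1 2556
[ 359.8 -246.3] [69.5 30.5] 29.1 30.2 2255
[ 0.36231286 -0.28794841  0.18538769] [-7.50722140e-01  1.24364848e-01  1.78228857e+00  4.30757262e-05
  1.23599792e+00 -1.27235514e+00] [-3.14132024e+00 -1.02384207e-03  2.09241501e+00]
```

View pics/w4.png

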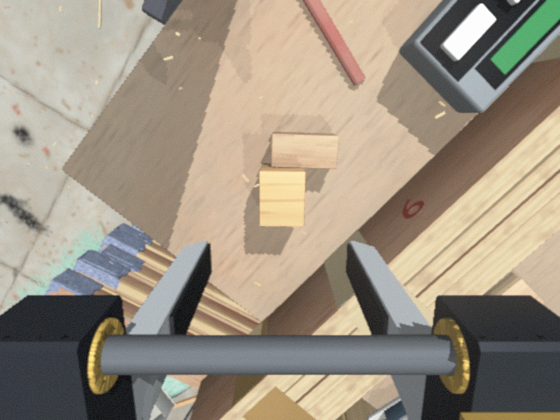

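Block_b is at (282,197), touching block_a at (305,149). There is finger room on both sides of b, so I'll take b first.

Emit:
{"method": "send_rows", "body": {
  "rows": [
    {"dx":-2,"dy":2.4,"dz":35,"roll":0,"jaw":-0.5},
    {"dx":0,"dy":0,"dz":35,"roll":0,"jaw":-0.5},
    {"dx":0,"dy":0,"dz":35,"roll":0,"jaw":-0.5},
    {"dx":0,"dy":0,"dz":30,"roll":0,"jaw":-0.5},
    {"dx":0,"dy":0,"dz":20,"roll":0,"jaw":-0.5},
    {"dx":0,"dy":0,"dz":14,"roll":0,"jaw":-0.5},
    {"dx":0,"dy":0,"dz":0,"roll":0,"jaw":-0.5},
    {"dx":0,"dy":0,"dz":0,"roll":0,"jaw":1},
    {"dx":0,"dy":0,"dz":0,"roll":0,"jaw":1},
    {"dx":0,"dy":0,"dz":0,"roll":0,"jaw":1},
    {"dx":0,"dy":0,"dz":0,"roll":0,"jaw":1},
    {"dx":0,"dy":0,"dz":0,"roll":0,"jaw":1}
  ],
  "force": 30
}}

```text
time_s: 20.98
ee_pos: [0.3659, -0.2889, 0.0177]
eef_rot: [3.141, 0.001, 2.096]
force: [0.4, -0.8, -0.0]
grip_width: 0.0409
grip_force: 0.4
```

Emit:
{"method": "send_rows", "body": {
  "rows": [
    {"dx":0,"dy":0,"dz":0,"roll":0,"jaw":1},
    {"dx":0,"dy":0,"dz":-20,"roll":0,"jaw":1},
    {"dx":0,"dy":0,"dz":-40,"roll":0,"jaw":1},
    {"dx":0,"dy":0,"dz":-40,"roll":0,"jaw":1},
    {"dx":0,"dy":0,"dz":-40,"roll":0,"jaw":1},
    {"dx":0,"dy":0,"dz":-20,"roll":0,"jaw":1},
    {"dx":0,"dy":0,"dz":0,"roll":6.5,"jaw":1},
    {"dx":0,"dy":0,"dz":0,"roll":6.5,"jaw":1},
    {"dx":0,"dy":0,"dz":0,"roll":6.5,"jaw":1},
    {"dx":0,"dy":0,"dz":0,"roll":6.5,"jaw":1},
    {"dx":0,"dy":0,"dz":0,"roll":6.5,"jaw":1}
  ]
}}

```text
time_s: 21.9
ee_pos: [0.3655, -0.2886, 0.1771]
eef_rot: [3.141, 0.0, 1.523]
force: [0.3, 0.6, -1.2]
grip_width: 0.0399
grip_force: 29.9
```

Emit:
{"method": "send_rows", "body": {
  "rows": [
    {"dx":37.6,"dy":12.9,"dz":0,"roll":0,"jaw":1},
    {"dx":37.6,"dy":12.9,"dz":0,"roll":0,"jaw":1},
    {"dx":37.6,"dy":12.9,"dz":0,"roll":0,"jaw":1},
    {"dx":37.6,"dy":12.9,"dz":0,"roll":0,"jaw":1},
    {"dx":37.6,"dy":12.9,"dz":0,"roll":0,"jaw":1},
    {"dx":37.6,"dy":12.9,"dz":0,"roll":0,"jaw":1},
    {"dx":37.6,"dy":12.9,"dz":0,"roll":0,"jaw":1},
    {"dx":37.6,"dy":12.9,"dz":0,"roll":0,"jaw":1},
    {"dx":37.6,"dy":12.9,"dz":0,"roll":0,"jaw":1},
    {"dx":37.6,"dy":12.9,"dz":0,"roll":0,"jaw":1},
    {"dx":37.6,"dy":12.9,"dz":0,"roll":0,"jaw":1},
    {"dx":37.6,"dy":12.9,"dz":0,"roll":0,"jaw":1}
  ]
}}

```text
time_s: 22.9
ee_pos: [0.5394, 0.1577, 0.1771]
eef_rot: [3.141, 0.0, 1.529]
force: [0.7, -1.6, -0.3]
grip_width: 0.0395
grip_force: 29.9
```

Emit:
{"method": "send_rows", "body": {
  "rows": [
    {"dx":0,"dy":0,"dz":0,"roll":0,"jaw":1},
    {"dx":0,"dy":0,"dz":0,"roll":0,"jaw":1},
    {"dx":0,"dy":0,"dz":0,"roll":0,"jaw":1}
  ]
}}

```text
time_s: 23.15
ee_pos: [0.5388, 0.1553, 0.1767]
eef_rot: [-3.141, 0.0, 1.529]
force: [0.0, 0.0, -1.3]
grip_width: 0.0396
grip_force: 29.9
```

Emit:
{"method": "send_rows", "body": {
  "rows": [
    {"dx":0,"dy":0,"dz":35,"roll":0,"jaw":1},
    {"dx":0,"dy":0,"dz":35,"roll":0,"jaw":1},
    {"dx":0,"dy":0,"dz":35,"roll":0,"jaw":1},
    {"dx":0,"dy":0,"dz":20,"roll":0,"jaw":1},
    {"dx":0,"dy":0,"dz":11,"roll":0,"jaw":1},
    {"dx":0,"dy":0,"dz":2,"roll":0,"jaw":1},
    {"dx":0,"dy":0,"dz":0,"roll":0,"jaw":1},
    {"dx":0,"dy":0,"dz":0,"roll":0,"jaw":-0.12},
    {"dx":0,"dy":0,"dz":0,"roll":0,"jaw":-0.12},
    {"dx":0,"dy":0,"dz":0,"roll":0,"jaw":-0.12}
  ]
}}

```text
time_s: 23.98
ee_pos: [0.5398, 0.1557, 0.0403]
eef_rot: [3.14, -0.001, 1.529]
force: [-0.2, -0.2, -0.8]
grip_width: 0.0521
grip_force: 0.0
```

Emit:
{"method": "send_rows", "body": {
  "rows": [
    {"dx":0,"dy":0,"dz":-20,"roll":0,"jaw":-0.12},
    {"dx":0,"dy":0,"dz":-40,"roll":0,"jaw":-0.12},
    {"dx":0,"dy":0,"dz":-40,"roll":0,"jaw":-0.12},
    {"dx":0,"dy":0,"dz":-40,"roll":0,"jaw":-0.12},
    {"dx":0,"dy":0,"dz":0,"roll":0,"jaw":-0.12}
  ]
}}

```text
time_s: 24.4
ee_pos: [0.5418, 0.1563, 0.1879]
eef_rot: [3.129, -0.003, 1.529]
force: [0.7, 0.9, 0.5]
grip_width: 0.0524
grip_force: 0.0
```

```bash
python3 - <<'E'
from h import *
near('top',.36,-.245,.022,.04,.09)
c=camera('top'); cv2.imwrite('pics/t2.png',cv2.resize(c['frame'][100:300,180:440,::-1],None,fx=3,fy=3))
E
```

```text
[ 360.7 -241.3] [61.4 31.2] 27.6 30.6 240
```

View pics/t2.png

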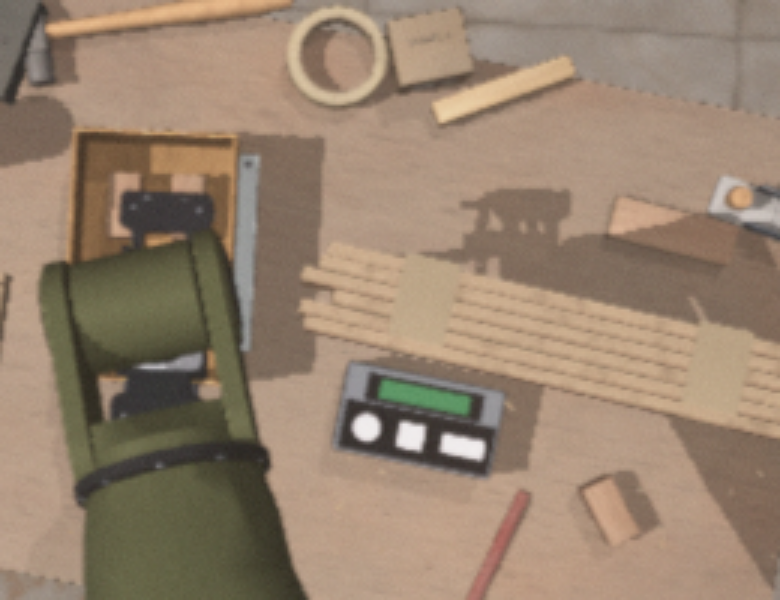

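Blocks e and c show in the carton, and a is clear at about (612,508) in the crop. Fetching a.

Emit:
{"method": "send_rows", "body": {
  "rows": [
    {"dx":-36.7,"dy":-14.9,"dz":0,"roll":0,"jaw":-0.2},
    {"dx":-36.7,"dy":-14.9,"dz":0,"roll":0,"jaw":-0.2},
    {"dx":-36.7,"dy":-14.9,"dz":0,"roll":0,"jaw":-0.2},
    {"dx":-36.7,"dy":-14.9,"dz":0,"roll":0,"jaw":-0.2},
    {"dx":-36.7,"dy":-14.9,"dz":0,"roll":0,"jaw":-0.2},
    {"dx":-36.7,"dy":-14.9,"dz":0,"roll":0,"jaw":-0.2},
    {"dx":-36.7,"dy":-14.9,"dz":0,"roll":0,"jaw":-0.2},
    {"dx":-36.7,"dy":-14.9,"dz":0,"roll":0,"jaw":-0.2},
    {"dx":-36.7,"dy":-14.9,"dz":0,"roll":0,"jaw":-0.2},
    {"dx":-36.7,"dy":-14.9,"dz":0,"roll":0,"jaw":-0.2},
    {"dx":-36.7,"dy":-14.9,"dz":0,"roll":0,"jaw":-0.2}
  ]
}}

```text
time_s: 25.42
ee_pos: [0.3569, -0.2421, 0.1781]
eef_rot: [-3.141, -0.001, 1.529]
force: [0.9, 0.1, 0.2]
grip_width: 0.0565
grip_force: 0.0
```

Emit:
{"method": "send_rows", "body": {
  "rows": [
    {"dx":0,"dy":0,"dz":0,"roll":6.6,"jaw":-0.2},
    {"dx":0,"dy":0,"dz":0,"roll":6.6,"jaw":-0.2},
    {"dx":0,"dy":0,"dz":0,"roll":6.6,"jaw":-0.2},
    {"dx":0,"dy":0,"dz":0,"roll":6.6,"jaw":-0.2},
    {"dx":0,"dy":0,"dz":0,"roll":6.6,"jaw":-0.2},
    {"dx":0,"dy":0,"dz":0,"roll":6.6,"jaw":-0.2},
    {"dx":0,"dy":0,"dz":0,"roll":6.6,"jaw":-0.2},
    {"dx":0,"dy":0,"dz":20,"roll":6.6,"jaw":-0.2},
    {"dx":0,"dy":0,"dz":20,"roll":6.6,"jaw":-0.2},
    {"dx":0,"dy":0,"dz":0,"roll":0,"jaw":-0.2},
    {"dx":0,"dy":0,"dz":0,"roll":0,"jaw":-0.2}
  ]
}}

```text
time_s: 26.33
ee_pos: [0.3579, -0.2404, 0.1382]
eef_rot: [-3.139, 0.001, 0.496]
force: [-0.5, 0.3, 0.6]
grip_width: 0.0565
grip_force: 0.0
```

```bash
python3 - <<'E'
from h import *
near('wrist',.361,-.241,.024,.036,.07)
o=get_obs(); print(o['ee_pos'],o['eef_rot'])
E
```

```text
[ 362.7 -242.8] [60.5 30. ] 27.3 30.2 2709
[ 0.35838766 -0.24076536  0.13912139] [-3.14073813e+00  3.56320507e-04  4.96329912e-01]
```

Emit:
{"method": "send_rows", "body": {
  "rows": [
    {"dx":2.6,"dy":3.7,"dz":30,"roll":1,"jaw":-0.2},
    {"dx":0,"dy":0,"dz":35,"roll":0,"jaw":-0.2},
    {"dx":0,"dy":0,"dz":35,"roll":0,"jaw":-0.2},
    {"dx":0,"dy":0,"dz":20,"roll":0,"jaw":-0.2},
    {"dx":0,"dy":0,"dz":12,"roll":0,"jaw":-0.2},
    {"dx":0,"dy":0,"dz":0,"roll":0,"jaw":-0.2},
    {"dx":0,"dy":0,"dz":0,"roll":0,"jaw":1},
    {"dx":0,"dy":0,"dz":0,"roll":0,"jaw":1},
    {"dx":0,"dy":0,"dz":0,"roll":0,"jaw":1},
    {"dx":0,"dy":0,"dz":0,"roll":0,"jaw":1},
    {"dx":0,"dy":0,"dz":0,"roll":0,"jaw":1},
    {"dx":0,"dy":0,"dz":0,"roll":0,"jaw":1}
  ],
  "force": 30
}}

```text
time_s: 27.38
ee_pos: [0.363, -0.2432, 0.0078]
eef_rot: [3.14, -0.001, 0.475]
force: [-1.5, 1.6, 8.8]
grip_width: 0.0296
grip_force: 30.0
```

Emit:
{"method": "send_rows", "body": {
  "rows": [
    {"dx":0,"dy":0,"dz":-20,"roll":0,"jaw":1},
    {"dx":0,"dy":0,"dz":-40,"roll":0,"jaw":1},
    {"dx":0,"dy":0,"dz":-40,"roll":0,"jaw":1},
    {"dx":0,"dy":0,"dz":-40,"roll":0,"jaw":1},
    {"dx":0,"dy":0,"dz":-20,"roll":5.9,"jaw":1},
    {"dx":0,"dy":0,"dz":0,"roll":5.9,"jaw":1},
    {"dx":0,"dy":0,"dz":0,"roll":5.9,"jaw":1},
    {"dx":0,"dy":0,"dz":0,"roll":5.9,"jaw":1},
    {"dx":0,"dy":0,"dz":0,"roll":5.9,"jaw":1}
  ]
}}

```text
time_s: 28.13
ee_pos: [0.3625, -0.2429, 0.1674]
eef_rot: [3.141, -0.001, -0.045]
force: [-0.8, 0.6, 0.2]
grip_width: 0.0301
grip_force: 30.0
```

Emit:
{"method": "send_rows", "body": {
  "rows": [
    {"dx":13.1,"dy":-39.3,"dz":0,"roll":0,"jaw":1},
    {"dx":13.1,"dy":-39.3,"dz":0,"roll":0,"jaw":1},
    {"dx":13.1,"dy":-39.3,"dz":0,"roll":0,"jaw":1},
    {"dx":13.1,"dy":-39.3,"dz":0,"roll":0,"jaw":1},
    {"dx":13.1,"dy":-39.3,"dz":0,"roll":0,"jaw":1},
    {"dx":13.1,"dy":-39.3,"dz":0,"roll":0,"jaw":1},
    {"dx":13.1,"dy":-39.3,"dz":0,"roll":0,"jaw":1},
    {"dx":13.1,"dy":-39.3,"dz":0,"roll":0,"jaw":1},
    {"dx":13.1,"dy":-39.3,"dz":0,"roll":0,"jaw":1},
    {"dx":13.1,"dy":-39.3,"dz":0,"roll":0,"jaw":1},
    {"dx":13.1,"dy":-39.3,"dz":0,"roll":0,"jaw":1},
    {"dx":13.1,"dy":-39.3,"dz":0,"roll":0,"jaw":1}
  ]
}}

```text
time_s: 29.13
ee_pos: [0.5388, 0.2242, 0.1673]
eef_rot: [-3.141, -0.0, -0.04]
force: [0.0, -1.7, 0.7]
grip_width: 0.0299
grip_force: 30.0
```

Emit:
{"method": "send_rows", "body": {
  "rows": [
    {"dx":0,"dy":0,"dz":0,"roll":0,"jaw":1},
    {"dx":0,"dy":0,"dz":0,"roll":0,"jaw":1},
    {"dx":0,"dy":0,"dz":0,"roll":0,"jaw":1}
  ]
}}

```text
time_s: 29.38
ee_pos: [0.5382, 0.2216, 0.1668]
eef_rot: [3.141, 0.0, -0.04]
force: [-0.5, -0.3, -1.3]
grip_width: 0.0301
grip_force: 30.0
```

```bash
python3 - <<'E'
from h import *
c=camera('wrist'); cv2.imwrite('pics/w5.png',c['frame'][:,:,::-1])
E
```

```text
(no output)
```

View pics/w5.png

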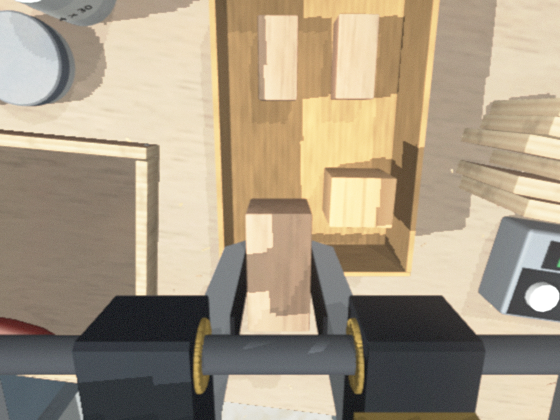

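All three placed blocks are in the carton: e at (279,57), c at (356,57) and b at (358,198). Block_a is held over the free corner, so I'll lower it and release.

Emit:
{"method": "send_rows", "body": {
  "rows": [
    {"dx":0,"dy":0,"dz":35,"roll":0,"jaw":1},
    {"dx":0,"dy":0,"dz":35,"roll":0,"jaw":1},
    {"dx":0,"dy":0,"dz":35,"roll":0,"jaw":1},
    {"dx":0,"dy":0,"dz":20,"roll":0,"jaw":1},
    {"dx":0,"dy":0,"dz":10,"roll":0,"jaw":1},
    {"dx":0,"dy":0,"dz":2,"roll":0,"jaw":1},
    {"dx":0,"dy":0,"dz":0,"roll":0,"jaw":1},
    {"dx":0,"dy":0,"dz":0,"roll":0,"jaw":0.15},
    {"dx":0,"dy":0,"dz":0,"roll":0,"jaw":0.15},
    {"dx":0,"dy":0,"dz":0,"roll":0,"jaw":0.15}
  ]
}}

```text
time_s: 30.27
ee_pos: [0.5392, 0.2222, 0.0314]
eef_rot: [-3.141, -0.002, -0.04]
force: [0.3, 0.4, -0.0]
grip_width: 0.0399
grip_force: 0.0
```

Emit:
{"method": "send_rows", "body": {
  "rows": [
    {"dx":0,"dy":0,"dz":-20,"roll":0,"jaw":0.15},
    {"dx":0,"dy":0,"dz":-40,"roll":0,"jaw":0.15},
    {"dx":0,"dy":0,"dz":-40,"roll":0,"jaw":0.15},
    {"dx":0,"dy":0,"dz":-40,"roll":0,"jaw":0.15},
    {"dx":0,"dy":0,"dz":0,"roll":0,"jaw":0.15},
    {"dx":0,"dy":0,"dz":0,"roll":0,"jaw":1}
  ]
}}

```text
time_s: 30.77
ee_pos: [0.5395, 0.2224, 0.1729]
eef_rot: [-3.14, -0.005, -0.04]
force: [0.4, 0.1, -0.3]
grip_width: 0.0356
grip_force: 0.0
```

```bash
python3 - <<'E'
from h import *
c=camera('wrist'); cv2.imwrite('pics/w6.png',c['frame'][:,:,::-1])
E
```

```text
(no output)
```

View pics/w6.png

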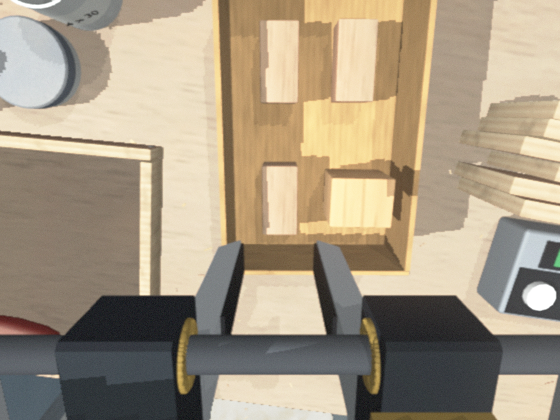

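All four blocks (a, b, c, e) are in the carton: (279,62), (356,60), (280,200) and (358,200). Next is the square key.

Emit:
{"method": "send_rows", "body": {
  "rows": [
    {"dx":-12,"dy":34.9,"dz":0,"roll":0,"jaw":1},
    {"dx":-12,"dy":34.9,"dz":0,"roll":0,"jaw":1},
    {"dx":-12,"dy":34.9,"dz":0,"roll":0,"jaw":1},
    {"dx":-12,"dy":34.9,"dz":0,"roll":0,"jaw":1},
    {"dx":-12,"dy":34.9,"dz":0,"roll":0,"jaw":1},
    {"dx":-12,"dy":34.9,"dz":0,"roll":0,"jaw":1},
    {"dx":-12,"dy":34.9,"dz":0,"roll":0,"jaw":1},
    {"dx":-12,"dy":34.9,"dz":0,"roll":0,"jaw":1},
    {"dx":0,"dy":0,"dz":35,"roll":0,"jaw":1},
    {"dx":0,"dy":0,"dz":35,"roll":0,"jaw":1},
    {"dx":0,"dy":0,"dz":20,"roll":0,"jaw":1},
    {"dx":0,"dy":0,"dz":0,"roll":0,"jaw":1}
  ]
}}

```text
time_s: 31.82
ee_pos: [0.4285, -0.0528, 0.0756]
eef_rot: [-3.14, 0.008, -0.041]
force: [0.1, -0.0, 0.0]
grip_width: 0.0005
grip_force: 0.0
```

Emit:
{"method": "send_rows", "body": {
  "rows": [
    {"dx":0,"dy":0,"dz":0,"roll":0,"jaw":1},
    {"dx":0,"dy":0,"dz":0,"roll":0,"jaw":1}
  ]
}}

```text
time_s: 31.98
ee_pos: [0.4318, -0.0531, 0.0808]
eef_rot: [3.141, -0.001, -0.04]
force: [-0.4, -0.9, 0.7]
grip_width: 0.0006
grip_force: 0.0
```

```bash
python3 - <<'E'
from h import *
f,P,ok=cloud('wrist'); m=ok&(f.min(-1)>200)&(P[...,2]>.045)&(P[...,2]<.06)
k,l,st,ce=cv2.connectedComponentsWithStats(m.astype(np.uint8))
for i in range(1,k):
    if st[i,4]>100: print(st[i], *rect(f,P,l==i))
E
```

```text
[172 124  47  57 873] [483.7  -7.2] [30.9 24.4] -12.4 45.6 873
[ 182  204   44   41 1395] [442.   -9.7] [28.6 25.9] -35.3 53.5 1395
[ 252  214   45   36 1103] [434.9 -51.6] [24.2 23.7] 79.0 53.5 1103
[ 319  230   71   36 1780] [423.7 -99.6] [40.1 20.7] 78.5 53.5 1780
```

Emit:
{"method": "send_rows", "body": {
  "rows": [
    {"dx":1.5,"dy":-1,"dz":15,"roll":0,"jaw":1},
    {"dx":0,"dy":0,"dz":10,"roll":0,"jaw":1},
    {"dx":0,"dy":0,"dz":5,"roll":0,"jaw":1},
    {"dx":0,"dy":0,"dz":3.5,"roll":0,"jaw":1},
    {"dx":0,"dy":0,"dz":0.7,"roll":0,"jaw":1},
    {"dx":0,"dy":0,"dz":0,"roll":0,"jaw":1},
    {"dx":0,"dy":0,"dz":0,"roll":0,"jaw":1},
    {"dx":0,"dy":0,"dz":0,"roll":0,"jaw":1},
    {"dx":0,"dy":0,"dz":0,"roll":0,"jaw":1},
    {"dx":0,"dy":0,"dz":0,"roll":0,"jaw":1},
    {"dx":0,"dy":0,"dz":0,"roll":0,"jaw":1},
    {"dx":0,"dy":0,"dz":0,"roll":0,"jaw":1}
  ]
}}

```text
time_s: 33.03
ee_pos: [0.4333, -0.0521, 0.0475]
eef_rot: [-3.142, -0.001, -0.04]
force: [-10.1, 3.6, 24.7]
grip_width: 0.0004
grip_force: 12.6
```

Emit:
{"method": "send_rows", "body": {
  "rows": [
    {"dx":0,"dy":0,"dz":-15,"roll":0,"jaw":1},
    {"dx":0,"dy":0,"dz":-20,"roll":0,"jaw":1},
    {"dx":0,"dy":0,"dz":0,"roll":0,"jaw":1},
    {"dx":-4.2,"dy":24.2,"dz":0,"roll":0,"jaw":1},
    {"dx":-4.2,"dy":24.2,"dz":0,"roll":0,"jaw":1},
    {"dx":0,"dy":0,"dz":0,"roll":0,"jaw":1},
    {"dx":0,"dy":0,"dz":0,"roll":0,"jaw":1},
    {"dx":0,"dy":0,"dz":0,"roll":0,"jaw":1}
  ]
}}

```text
time_s: 33.7
ee_pos: [0.4226, -0.0999, 0.0806]
eef_rot: [-3.141, 0.0, -0.041]
force: [-0.1, 0.6, -0.1]
grip_width: 0.0004
grip_force: 0.0
```

Emit:
{"method": "send_rows", "body": {
  "rows": [
    {"dx":0,"dy":0,"dz":15,"roll":0,"jaw":1},
    {"dx":0,"dy":0,"dz":10,"roll":0,"jaw":1},
    {"dx":0,"dy":0,"dz":6,"roll":0,"jaw":1},
    {"dx":0,"dy":0,"dz":4,"roll":0,"jaw":1},
    {"dx":0,"dy":0,"dz":0,"roll":0,"jaw":1},
    {"dx":0,"dy":0,"dz":0,"roll":0,"jaw":1},
    {"dx":0,"dy":0,"dz":0,"roll":0,"jaw":1},
    {"dx":0,"dy":0,"dz":0,"roll":0,"jaw":1},
    {"dx":0,"dy":0,"dz":0,"roll":0,"jaw":1},
    {"dx":0,"dy":0,"dz":0,"roll":0,"jaw":1},
    {"dx":0,"dy":0,"dz":0,"roll":0,"jaw":1},
    {"dx":0,"dy":0,"dz":0,"roll":0,"jaw":1}
  ]
}}

```text
time_s: 34.7
ee_pos: [0.4226, -0.0995, 0.0473]
eef_rot: [-3.141, 0.001, -0.04]
force: [-13.7, 6.5, 35.8]
grip_width: 0.0006
grip_force: 17.8
```

Emit:
{"method": "send_rows", "body": {
  "rows": [
    {"dx":0,"dy":0,"dz":-15,"roll":0,"jaw":1},
    {"dx":0,"dy":0,"dz":-35,"roll":0,"jaw":1},
    {"dx":0,"dy":0,"dz":-40,"roll":0,"jaw":1},
    {"dx":0,"dy":0,"dz":-40,"roll":0,"jaw":1},
    {"dx":0,"dy":40,"dz":0,"roll":0,"jaw":1},
    {"dx":0,"dy":40,"dz":0,"roll":0,"jaw":1},
    {"dx":0,"dy":40,"dz":0,"roll":0,"jaw":1},
    {"dx":0,"dy":0,"dz":0,"roll":0,"jaw":1},
    {"dx":0,"dy":0,"dz":0,"roll":0,"jaw":1},
    {"dx":0,"dy":0,"dz":0,"roll":0,"jaw":1},
    {"dx":0,"dy":0,"dz":0,"roll":0,"jaw":1}
  ]
}}

```text
time_s: 35.62
ee_pos: [0.4179, -0.219, 0.1756]
eef_rot: [-3.141, 0.0, -0.039]
force: [1.0, 0.3, 0.3]
grip_width: 0.0004
grip_force: 0.0
```

```bash
python3 - <<'E'
from h import *
c=camera('top'); cv2.imwrite('pics/t3.png',cv2.resize(c['frame'][90:300,50:370,::-1],None,fx=2.5,fy=2.5))
E
```

```text
(no output)
```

View pics/t3.png

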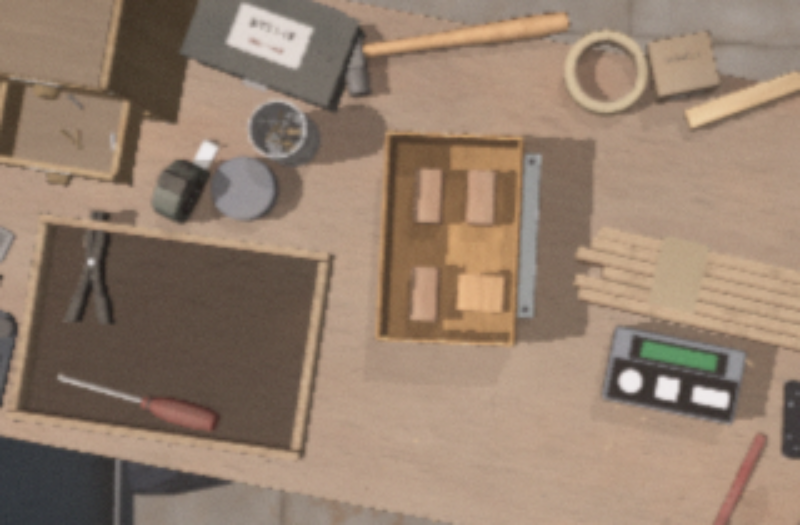

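The final view shows all four blocks in the carton at (430,195), (481,195), (425,293) and (481,293). The tray is empty of blocks, the keys are up, and the tape and strip look undisturbed.

```bash
python3 -c "
from station import *
print(hand_in())"
```

```text
the job is handed in; nothing more can be done
None
```

I handed in the job at about 36 s with every step carried out. The carton was tipped onto its back and the scale zeroed while it was empty. The four blocks present (a, b, c, e) were packed, then the weigh and print keys pressed in turn. Block d was absent. The hand-in call gave no verdict.

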